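# Switch off a quadcopter and pop its battery hatch

### The arm

A 6-joint arm with a two-finger parallel gripper is mounted at the origin on the work surface. World frame = base frame: x ahead of the robot, y to its left, z up, the work surface at z = 0. Lengths are in m, angles in rad, forces in N, time in s.
With the tool pointing down it reaches from about 0.425 to 0.925 m from the base axis. Payload 12.5 kg.
Tool frame: the origin (TCP) lies on the mounting face of the last link; the fingertips stand 173 mm ahead of it and the grasp point (between the pads) lies 155 mm ahead of it; y points along the fingers, z is the direction in which the jaws open and shut, and the axes are right-handed (so a half turn about y gives the same grasp; the last joint's range is limited). The gripper opens to 85 mm and grips with 20 to 120 N. Pads are 22 mm wide; open, the fingers measure 114 mm over their backs; the gripper's body (76 mm by 85 mm) begins 54 mm behind the grasp point. The pads swing forward as they close: fully open they stand 13 mm farther back than shut.
Start: joints at [1.08, 0.491, 1.559, -0, 1.092, -0.106], TCP at [0.235, 0.579, 0.405] pointing down, gripper open.
Joint ranges: [-3.1, 3.1], [-0.84, 2.19], [0.05, 2.79], [-1.13, 4.28], [0.06, 2.93], [-2.69, 2.69]. Speed limits (rad/s): [2.22, 2.22, 2.79, 3.14, 3.14, 3.14].

### API

Orientations are given as [roll, pitch, yaw] about the fixed x, y, z axes, in that order (R = Rz(yaw) Ry(pitch) Rx(roll)).
In Python, from station import r, optics gives the robot as it stands. The module is installed in compiled form; this text tells all that it offers.
- The arm moves only by the shell command python3 -m inch 'ROWS' [FORCE]. ROWS is JSON, a list of rows, each a list of 5 numbers: the closure in counts, from 0 (fully open) to 255 (shut), then the shift along the tool's x, y, z in mm, then the turn about the tool's y in rad. A call has 1 to 12 rows; each row is the pose to reach, as a shift and turn from the pose commanded when the call began, along the tool's axes at that moment; what a row does not reach only later rows make up. A row lasts 1/12 s, in which the tool goes at most 41.7 mm and 7.16 degrees, less where a joint would pass 70% of its speed; a pose out of reach is approached as far as the arm can. A call with a gripper value outside its range is refused whole. The fingers move at their own pace and stop on an object; FORCE is the grip in N (left out, the last holds). Time passes only in rows, so rows that repeat a pose let the fingers close. It gives the time, the measured TCP pose, the force and the opening at its end, in the units of the state.
- r.sense(): the state, without advancing time (a new reading comes with each control period).
- optics.capture(name): name is "side" or "top" or "wrist"; returns a dict with "color" (480x640x3 uint8, blue, green, red), "depth" (480x640 float32, m along the optical axis (not along the pixel's ray), 0 where there is no reading), "intrinsics" (3x3 intrinsics, pixels), "R" (3x3) and "t" (3): a world point X has camera coordinates R X + t; the wrist camera has in their place "T_tool_cam" (4x4, takes a point from camera to tool coordinates, whose origin is the TCP and whose axes are the tool frame's). Camera axes: x right, y down, z forward; pixel columns grow to the right and rows downward; lengths in m; the calibration is good to about 2 mm. A picture is of the moment at which its call begins: read the wrist's pose just before it.
- r.sign_off(): hands the job in, once; it reports no verdict.
The state is a dict: "time_s": time; "qpos": joint angles; "joint_vel": joint speeds; "joint_efforts": joint torques, N m; "eef_pos": TCP position; "ee_rot": TCP orientation; "ft_force": force on the tool from outside, world axes, zero at the start; "torque": the same for the moment, N m; "opening": finger opening in m.
Only numpy, scipy, OpenCV 4.12 (cv2) and the standard library are available. Lean on these libraries where they do the work, as an engineer would, in place of code of your own. Each camera call takes 0.05 s, during which the arm holds its last target.

### The job

Get the quadcopter ready for a battery change: first push the power switch lever on its tail right over to the other side (off), and only then press the battery hatch once with a fingertip on the ribbed pad at its free edge, all the way in, so that it pops up and stays open. Do it all by gentle pushing with the fingers: grip and lift nothing, do not press the hatch again once it is open, and leave the quadcopter and the things around it where they stand.

Things in the scene. Friction and masses are not known exactly. Their poses are not given: they have to be found in the camera images.
- craft: quadcopter standing loose on four rubber feet, 1.3 to 1.8 kg: grey hull 240 x 100 mm with a flat deck 105 mm above the bench, four arms to motors (tops 90 mm high) at (+-125, +-135) mm. Origin: bench level under the middle of the hull; +x to the nose, +y to the craft's left, z up. On deck: power switch on the tail, hatch in the middle, a loose nut on the nose
- switch (a joint): power switch lever: 0 = on, leaning 0.5 rad to the craft's left (+y); 1.0 = off, leaning 0.5 rad to its right (-y). Starts at 0 to 0.15. Steel bat 36 mm long, 6 mm thick, with an 11 mm ball end, pivoting about the craft's x axis at (-90, 0, 111) mm of the craft. Stiff (1.5 N at the tip), stays where left; its bushing stands 9 mm above the deck
- switch_tip (a point): centre of the ball at the lever's end, 36 mm from the pivot
- hatch (a joint): battery hatch angle: 0 = latched shut, flush with the deck; grows as it opens, to its stop at 0.34 (free edge 35 mm up), where its spring holds it. Negative = pressed in, to the stop at -0.11 (10 mm at the pad), about 3 to 5 N. Push-push latch: pressed in to the stop and let go, it pops open as the finger retreats; pressed down again while open, it latches shut
- hatch_hinge (a point): middle of the hatch's hinge, at (65, 0, 103) mm of the craft, axis along the craft's y. The hatch panel is 110 x 83 x 5 mm and runs from here to its free edge at x = -46 mm of the craft, nearest the switch
- hatch_pad (a point): top centre of the ribbed press pad (20 mm along the craft's x, 40 mm along its y, 3 mm above the panel) at the hatch's free edge; at (-29, 0, 109) mm of the craft when shut; moves with the hatch, z along its outward normal
- latch_pin (a joint): hidden follower of the latch (m): about 0 = catching; above +0.004 = has let go; about -0.001 to -0.003 = hatch open; below -0.005 = the open hatch is being pressed shut again
- spare_pack: loose spare battery, grey block 100 x 34 x 28 mm with a short plug block on one end, lying beside the craft's hull; origin at the centre of its underside
- spare_motor: loose spare motor, 28 mm wide and 41 mm tall with a conical nut, standing on the bench beside the hull; origin at the centre of its underside
- prop_nut: loose conical propeller nut, 18 mm wide, 22 mm tall, standing on the craft's nose deck; origin at the centre of its underside
- sponge_cup: loose steel cup 64 mm wide, 40 mm tall; origin at the centre of its underside
- solder_reel: loose empty reel, ring 60 mm wide, 40 mm tall; origin at the centre of its underside
- flux_jar: loose amber jar 44 mm wide, 50 mm tall; origin at the centre of its underside
- driver: loose screwdriver 170 mm long lying on the bench; origin under its middle
- caliper: loose steel caliper 150 mm long lying on the bench; origin under its middle

How it is judged:
On the way, in this order (a step that is already met when the one before it is completed fails the run):
1. the switch is pushed over to off while the hatch is still shut (value of joint switch above 0.85 rad and value of joint hatch between -0.03 and 0.1 rad), for 0.2 s.
2. the hatch is pressed in by the fingers (value of joint switch above 0.85 rad and value of joint hatch below -0.045 rad and contact force between the fingers and craft above 0.3 N), for 0.02 s.
3. the hatch has popped up and stays open for a second, untouched (value of joint switch above 0.85 rad and value of joint hatch above 0.25 rad and contact force between the fingers and craft below 0.1 N), for 1 s.
At the end, for the whole second after the job is handed in: The switch lever reads above 0.85 rad (off), the hatch stands open at more than 0.25 rad and at rest, the quadcopter is upright, at rest and within 25 mm of its start, and every loose thing is within 25 mm of its start (value of joint switch above 0.85 rad and value of joint hatch above 0.25 rad and velocity of joint hatch between -0.05 and 0.05 rad/s and distance of each of craft, spare_pack, spare_motor, prop_nut, sponge_cup, solder_reel, flux_jar, driver, caliper from where it was at the start of the episode below 0.025 m and angle between craft's own z axis and vertical below 0.05 rad and linear speed of craft below 0.02 m/s); the robot touches nothing.
It fails at once if the open hatch is pressed shut again (value of joint latch_pin below -0.0052 m).
It fails at once if the quadcopter is shoved, lifted or carried more than 25 mm (distance of craft from where it was at the start of the episode above 0.025 m).
It fails at once if the quadcopter is tipped (angle between craft's own z axis and vertical above 0.1 rad).
It fails at once if the quadcopter is hit or pressed with more than 40 N (contact force between any of the arm, the fingers and craft above 40 N).
It fails at once if a thing standing around is moved or lifted more than 25 mm (distance of any of spare_pack, spare_motor, prop_nut, sponge_cup, solder_reel, flux_jar, driver, caliper from where it was at the start of the episode above 0.025 m).
It also fails if it takes over 40 s, if anything falls off the work surface, if the arm or the gripper's body presses on something with over 40 N, if the wrist force passes 120 N, or if a joint passes its speed limit or range.

## Working session

There is one attempt and no reset: what is moved stays moved. The work goes in short steps, Python scripts to look and compute and a shell command to move; the robot and the scene stay as the last step left them, time stands still between calls to the robot, and variables do not carry over. Pictures are saved under pics/ and viewed, and the job is handed in when it is done.

```bash
mkdir -p pics; ls
python3 - <<'E'
from station import r, optics
import cv2,numpy as np
s=r.sense()
for k,v in s.items(): print(k,np.round(v,3))
for n in ["side","top","wrist"]:
    c=optics.capture(n); cv2.imwrite(f"pics/{n}0.png",c["color"]); np.savez(f"{n}0.npz",**c)
    print(n,c["intrinsics"],c.get("R"),c.get("t"),c.get("T_tool_cam"))
E
```

```text
pics
time_s 0.0
qpos [ 1.08   0.492  1.559 -0.     1.092 -0.106]
joint_vel [ 0.001  0.    -0.003  0.001 -0.002 -0.   ]
joint_efforts [ 1.0000e-03 -6.1845e+01 -2.6159e+01 -0.0000e+00  4.0000e-03 -0.0000e+00]
eef_pos [0.235 0.579 0.404]
ee_rot [-1.572  0.    -0.385]
ft_force [-0.483  0.034 -0.058]
torque [-0.037  0.023 -0.002]
opening 0.085
side [[465.08516433   0.         324.30043828]
 [  0.         465.08516433 239.79417916]
 [  0.           0.           1.        ]] [[ 0.99206827 -0.12483558 -0.01471814]
 [-0.10349929 -0.7447856  -0.65922857]
 [ 0.07133332  0.65552306 -0.75179856]] [-0.48844376  0.12790042  1.24682083] None
top [[442.63034911   0.         322.08580283]
 [  0.         442.63034911 238.02332864]
 [  0.           0.           1.        ]] [[-0.01536024 -0.99982839 -0.01035622]
 [-0.98443166  0.01693584 -0.17494997]
 [ 0.17509534  0.00750772 -0.98452286]] [0.02094615 0.52988797 1.17113357] None
wrist [[370.71588029   0.         322.21038692]
 [  0.         370.71588029 236.92672203]
 [  0.           0.           1.        ]] None None [[ 3.29816218e-04  9.57881699e-01  2.87162918e-01 -7.27247101e-02]
 [-2.77886194e-04 -2.87162835e-01  9.57881741e-01  3.02569630e-02]
 [ 9.99999907e-01 -3.95723544e-04  1.71471139e-04 -1.11434351e-04]
 [ 0.00000000e+00  0.00000000e+00  0.00000000e+00  1.00000000e+00]]
```

View pics/side0.png

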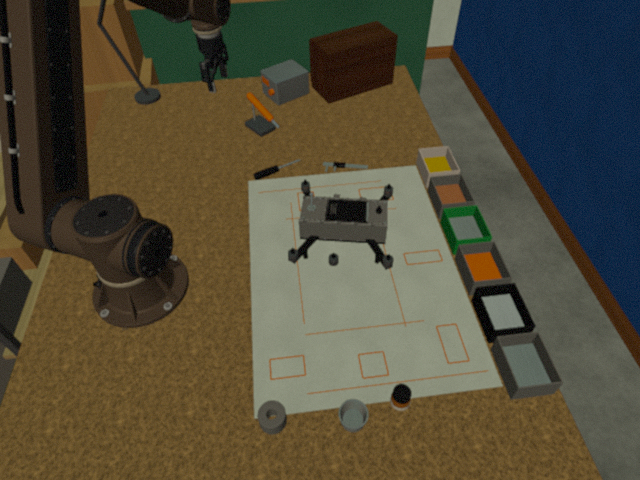

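View pics/top0.png

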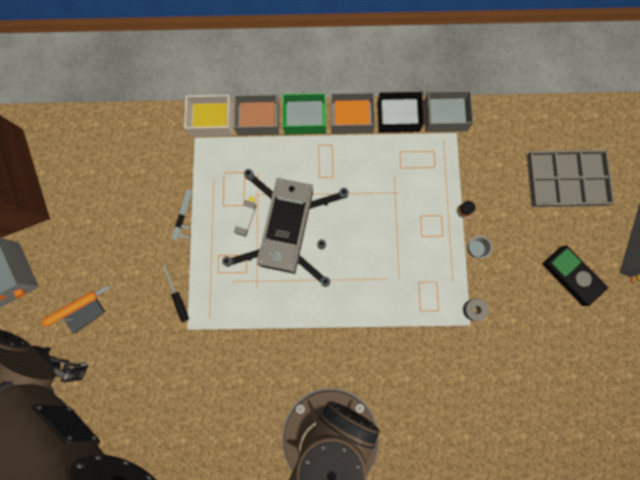

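View pics/wrist0.png

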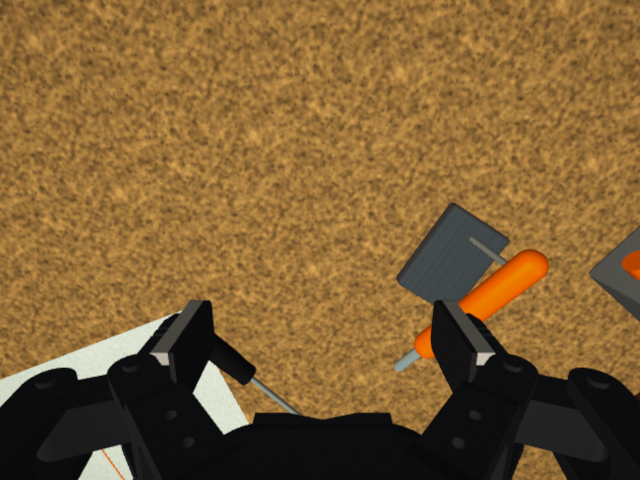

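```bash
cat > h.py <<'E'
import numpy as np,cv2
def load(n): return dict(np.load(n,allow_pickle=True))
def world(c,u,v,d=None):
    K=c["intrinsics"];d=c["depth"][v,u] if d is None else d
    p=np.array([(u-K[0,2])/K[0,0]*d,(v-K[1,2])/K[1,1]*d,d])
    return c["R"].T@(p-c["t"])
def cloud(c):
    K=c["intrinsics"];v,u=np.mgrid[0:480,0:640];d=c["depth"]
    P=np.stack([(u-K[0,2])/K[0,0]*d,(v-K[1,2])/K[1,1]*d,d],-1)
    W=(P-c["t"])@c["R"]; W[d==0]=np.nan
    return W
def proj(c,X):
    q=c["R"]@X+c["t"];q=c["intrinsics"]@q;return q[:2]/q[2]
E
python3 - <<'E'
from h import *
c=load("top0.npz")
cv2.imwrite("pics/topc.png",cv2.resize(c["color"][160:295,210:360],None,fx=5,fy=4.4,interpolation=cv2.INTER_CUBIC))
s=load("side0.npz")
cv2.imwrite("pics/sidec.png",cv2.resize(s["color"][170:280,270:410],None,fx=5.5,fy=5.4,interpolation=cv2.INTER_CUBIC))
for n,k in (("top",c),("side",s)):
    W=cloud(k)
    m=(W[...,2]>.098)&(W[...,2]<.118)&(W[...,0]>.4)&(W[...,0]<.85)&(abs(W[...,1]-.1)<.25)
    P=W[m]; print(n,m.sum(),np.median(P[:,2]),P.mean(0))
    r=cv2.minAreaRect((P[:,:2]*1000).astype(np.float32)); print(r, cv2.boxPoints(r))
    t=(W[...,2]>.118)&(W[...,0]>.4)&(W[...,0]<.85)&(abs(W[...,1]-.1)<.25)
    for i in np.argwhere(t)[:60]: print(i[::-1],np.round(W[tuple(i)]*1000),end=' ')
    print()
E
```

```text
top 3221 0.10486115157982297 [0.55927381 0.10908042 0.10490059]
((560.6961669921875, 109.42506408691406), (100.94510650634766, 239.22052001953125), 77.36553955078125) [[432.94238   86.33705 ]
 [666.37024   34.012318]
 [688.44995  132.51308 ]
 [455.0221   184.83781 ]]
[291 186] [657.  91. 125.] [292 186] [656.  89. 127.] [290 187] [655.  94. 122.] [291 187] [653.  91. 127.] [292 187] [654.  89. 125.] [293 187] [654.  86. 124.] [290 188] [651.  94. 125.] [291 188] [652.  91. 124.] [292 188] [652.  89. 121.] [293 188] [653.  86. 119.] [290 189] [650.  94. 119.] [291 189] [649.  92. 121.] [292 189] [650.  89. 120.] [268 252] [480. 149. 142.] [269 252] [479. 146. 145.] [270 252] [479. 143. 146.] [271 252] [480. 141. 140.] [268 253] [477. 148. 146.] [269 253] [476. 145. 149.] [270 253] [476. 143. 148.] [271 253] [477. 141. 146.] [268 254] [474. 148. 147.] [269 254] [474. 146. 145.] [270 254] [473. 142. 150.] [271 254] [474. 140. 148.] [272 254] [475. 139. 136.] [273 254] [475. 137. 136.] [268 255] [472. 148. 146.] [269 255] [472. 146. 144.] [270 255] [472. 143. 144.] [271 255] [471. 140. 1
[... 1001 characters left out ...]
311 198] [475. 139. 135.] [312 198] [478. 137. 137.] [311 199] [475. 139. 131.] [312 199] [478. 140. 131.] [311 200] [475. 135. 132.] [312 200] [477. 135. 132.] [311 201] [475. 136. 127.] [312 201] [477. 135. 127.] [311 202] [474. 136. 123.] [312 202] [477. 132. 127.] [311 203] [474. 129. 127.] [312 203] [477. 133. 122.] [311 204] [474. 133. 119.] [379 205] [655.  94. 128.] [378 206] [653.  94. 124.] [379 206] [654.  90. 128.] [380 206] [658.  92. 125.] [377 207] [651.  95. 120.] [378 207] [652.  90. 124.] [379 207] [655.  90. 125.] [380 207] [658.  90. 124.] [378 208] [652.  90. 121.] [379 208] [655.  89. 121.] [380 208] [658.  90. 120.] [378 209] [652.  87. 120.] [380 209] [658.  88. 118.]
```

```bash
sleep 1
```

```text
(no output)
```

View pics/topc.png

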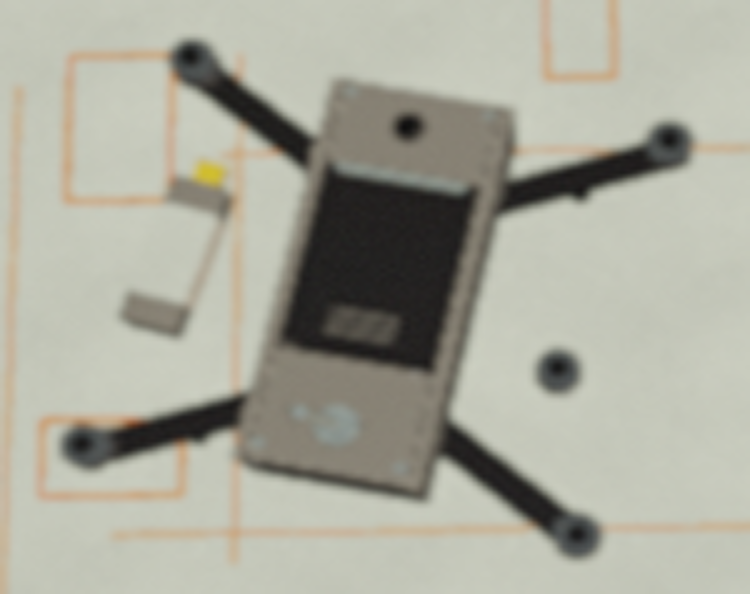

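View pics/sidec.png

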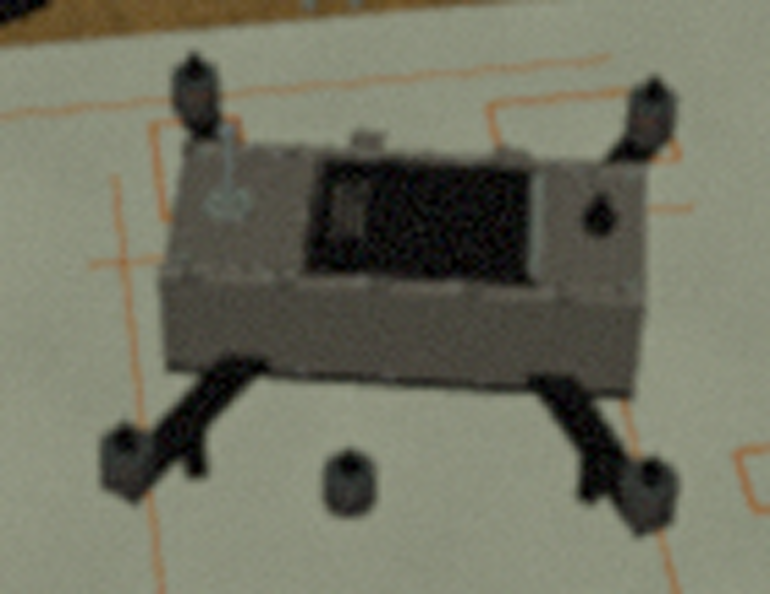

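```bash
cat >> h.py <<'E'
YAW=-0.2205; C=np.array([561.,109.7])
EX=np.array([np.cos(YAW),np.sin(YAW)]);EY=np.array([-EX[1],EX[0]])
def cr(x,y): return C+x*EX+y*EY
def plan(s,xy,z,yaw):
    p=np.array(s["eef_pos"])*1000;y0=s["ee_rot"][2]
    d=np.array([*xy,z])-p
    ax=np.array([np.cos(y0),np.sin(y0)]);az=np.array([-ax[1],ax[0]])
    print("shift x,y,z mm",np.round([d[:2]@ax,-d[2],d[:2]@az],1),"turn",round(y0-yaw,3))
E
python3 - <<'E'
from h import *
from station import r
plan(r.sense(),cr(-90,80),404,YAW)
E
```

```text
shift x,y,z mm [ 3.770e+02  3.000e-01 -2.485e+02] turn -0.164
```

```bash
python3 -m inch '[[255,30,0,-20,0],[255,60,0,-40,0],[255,90,0,-60,-0.05],[255,120,0,-79,-0.1],[255,155,0,-102,-0.164],[255,190,0,-125,-0.164],[255,225,0,-148,-0.164],[255,260,0,-171,-0.164],[255,295,0,-194,-0.164],[255,325,0,-214,-0.164],[255,355,0,-234,-0.164],[255,377,0,-248.5,-0.164]]' 20
python3 - <<'E'
from h import *
from station import r,optics
s=r.sense();print(s["eef_pos"],s["ee_rot"],s["opening"],s["qpos"],s["ft_force"])
for n in ["wrist","side","top"]:
    c=optics.capture(n); cv2.imwrite(f"pics/{n}1.png",c["color"]); np.savez(f"{n}1.npz",**c)
E
```

```text
time_s: 1.15
eef_pos: [0.492, 0.205, 0.4047]
ee_rot: [-1.571, -0.0, -0.222]
ft_force: [-0.0, 0.2, -0.0]
opening: 0.0002
[0.49198691 0.20502601 0.40465365] [-1.57092837e+00 -1.50862452e-04 -2.22046806e-01] 0.00023015689827847436 [ 2.70917179e-01  3.60720204e-01  1.78382098e+00 -2.23509377e-04
  9.96981072e-01 -1.07771101e+00] [-0.01473056  0.19152357 -0.02132066]
```

```bash
sleep 1
```

```text
(no output)
```

View pics/wrist1.png

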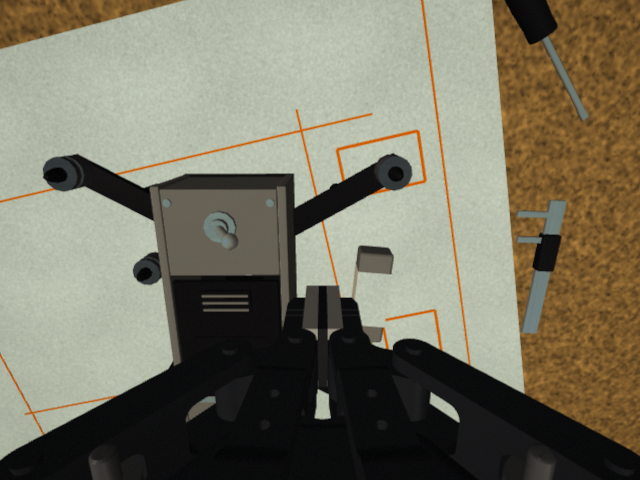

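View pics/side1.png

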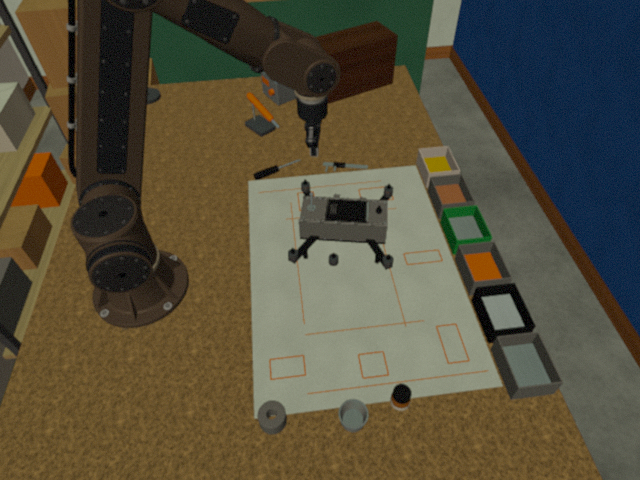

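Run:
```python
from h import *
from scipy.spatial.transform import Rotation as Ro
c=load("wrist1.npz");c["R"]=np.eye(3);c["t"]=np.zeros(3)
P=cloud(c);T=c["T_tool_cam"];Q=P@T[:3,:3].T+T[:3,3]
m=(abs(Q[...,0])<.03)&(abs(Q[...,2])<.04)&(Q[...,1]<.2)&(Q[...,1]>.13)
q=Q[m]*1000;print("tip",m.sum(),q.min(0),q.max(0))
for y in range(140,182,4):
    k=q[(q[:,1]>y)&(q[:,1]<=y+4)]
    if len(k): print(y,len(k),np.round(k.min(0)),np.round(k.max(0)))
R=Ro.from_euler('xyz',[-1.571,0,-.222]).as_matrix();W=Q@R.T+np.array([.492,.205,.4047])
m=(W[...,2]>.098)&(W[...,2]<.112)&(W[...,0]<.56)&(W[...,1]<.2)
print("deck z",np.nanmedian(W[...,2][m]))
p=W[m][:,:2]*1000-C; X=p@EX;Y=p@EY
print("tail x",np.percentile(X,[.3,1]),"y",np.percentile(Y,[.3,1,99,99.7]))
for lo in (-110,-70): 
  k=(X>lo)&(X<lo+20);print(lo,np.percentile(Y[k],[.5,99.5]))
m=(W[...,2]>.13)&(W[...,2]<.16)&(W[...,0]<.56)&(W[...,1]<.18)&(P[...,2]>.2)
b=W[m]*1000;print("ball",len(b),b.mean(0),b.max(0)[2],"craft",[(b[:,:2]-C).mean(0)@EX,(b[:,:2]-C).mean(0)@EY])
```

```text
tip 3712 [-13.54169462 130.00084758 -21.22902444] [ 11.3951659  169.80076196  19.62045618]
140 356 [-12. 140. -14.] [ -6. 144.  13.]
144 426 [-12. 144. -14.] [ -6. 148.  14.]
148 369 [-12. 148. -14.] [ -6. 152.  14.]
152 369 [-12. 152. -14.] [ -6. 156.  14.]
156 333 [-12. 156. -14.] [ -6. 160.  13.]
160 304 [-11. 160. -14.] [ -6. 164.  13.]
164 201 [-11. 164. -13.] [ -6. 168.  12.]
168 40 [-11. 168.  -6.] [-10. 170.   6.]
deck z 0.10587834435545229
tail x [-118.42579575 -117.45811481] y [-47.92036343 -47.20170548  51.0442938   51.45643926]
-110 [-47.83392325  51.38785341]
-70 [-47.60948103  51.42932509]
ball 254 [476.31844524 146.34608006 145.76969322] 150.42518332287125 craft [np.float64(-90.64640359889974), np.float64(17.237471239005963)]
```

Run:
```python
from h import *
from station import r
s=r.sense()
plan(s,cr(-90,50),297,YAW);plan(s,cr(-90,12),297,YAW)
```

```text
shift x,y,z mm [ -1.  107.4 -28.8] turn -0.003
shift x,y,z mm [ -0.9 107.4 -66.8] turn -0.003
```

```bash
python3 -m inch '[[255,-1,30,-29,0],[255,-1,60,-29,0],[255,-1,85,-29,0],[255,-1,107,-29,0],[255,-1,107,-29,0],[255,-1,107,-35,0]]'
python3 -m inch '[[255,0,0,-5,0],[255,0,0,-10,0],[255,0,0,-15,0],[255,0,0,-20,0],[255,0,0,-25,0],[255,0,0,-29,0],[255,0,0,-32,0],[255,0,0,-32,0]]'
python3 - <<'E'
from h import *
from station import r,optics
s=r.sense();print(s["eef_pos"],s["ft_force"]); plan(s,cr(-90,8),297,YAW)
for n in ["wrist","side"]:
    c=optics.capture(n); cv2.imwrite(f"pics/{n}2.png",c["color"]); np.savez(f"{n}2.npz",**c)
    if n=="side": cv2.imwrite("pics/side2c.png",cv2.resize(c["color"][150:260,270:410],None,fx=5.5,fy=5.4,interpolation=cv2.INTER_CUBIC))
E
```

```text
time_s: 1.8
eef_pos: [0.4819, 0.1747, 0.2974]
ee_rot: [-1.571, 0.002, -0.219]
ft_force: [0.3, -0.2, -0.6]
opening: -0.0002
time_s: 2.47
eef_pos: [0.4749, 0.1417, 0.2977]
ee_rot: [-1.571, 0.0, -0.221]
ft_force: [0.6, 0.1, -0.3]
opening: 0.0
[0.47494441 0.14170605 0.29770708] [ 0.62919142  0.05624598 -0.30114728]
shift x,y,z mm [ 1.   0.7 -4.4] turn -0.001
```

```bash
sleep 1
```

```text
(no output)
```

View pics/wrist2.png

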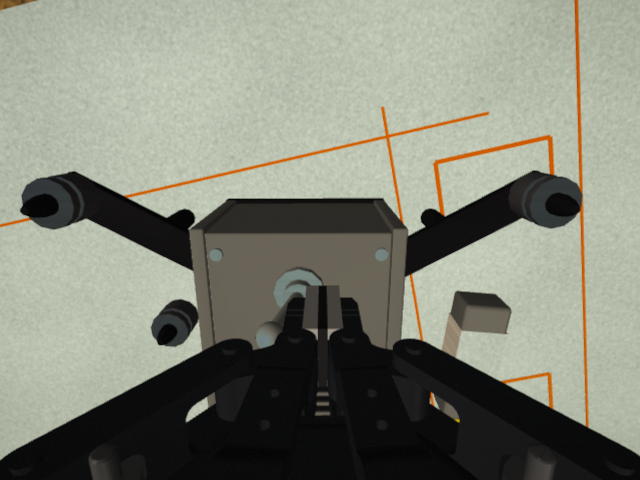

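View pics/side2c.png

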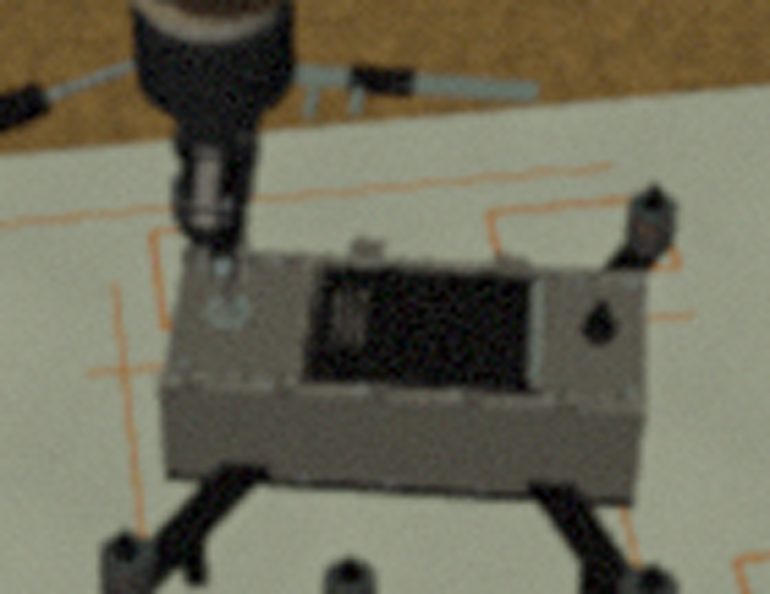

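```bash
cat > ball.py <<'E'
from h import *
import sys
from scipy.spatial.transform import Rotation as Ro
def ball(f,pos,rot):
    c=load(f);c["R"]=np.eye(3);c["t"]=np.zeros(3)
    P=cloud(c);T=c["T_tool_cam"];Q=P@T[:3,:3].T+T[:3,3]
    W=(Q@Ro.from_euler('xyz',rot).as_matrix().T+np.array(pos))*1000
    p=W[...,:2]-C;X=p@EX;Y=p@EY;Z=W[...,2]
    m=(abs(X+90)<9)&(Z>130)&(Z<152)&(Y<-2)&(Y>-30)
    m[:, 285:360]=0
    print(m.sum(),"Y",np.percentile(Y[m],[2,50,98]),"Z",np.percentile(Z[m],[2,50,98]),"X",np.median(X[m]))
E
python3 - <<'E'
from ball import *
ball("wrist2.npz",[.47494,.14171,.29771],[-1.571,0,-.221])
E
python3 -m inch '[[255,0,0,-3,0],[255,0,0,-5,0],[255,0,0,-6,0],[255,0,0,-6,0]]'
python3 - <<'E'
from ball import *
from station import r,optics
s=r.sense();print(s["ft_force"])
c=optics.capture("wrist");np.savez("wrist3.npz",**c);cv2.imwrite("pics/wrist3.png",c["color"])
ball("wrist3.npz",s["eef_pos"],s["ee_rot"])
print((np.array(s["eef_pos"])[:2]*1000-C)@EY)
E
```

```text
601 Y [-11.55436481  -6.36418283  -2.81760505] Z [132.51484091 148.9004226  151.83529691] X -92.40723646709742
time_s: 2.9
eef_pos: [0.4737, 0.1364, 0.2976]
ee_rot: [-1.571, 0.0, -0.221]
ft_force: [0.6, 1.6, -1.3]
opening: 0.0003
[ 0.63024666  1.64315393 -1.31843503]
725 Y [-18.22125351 -12.85282005  -8.38970769] Z [134.68565685 147.3170004  150.26332762] X -92.02030106351341
6.921301533488911
```

```bash
sleep 1
```

```text
(no output)
```

View pics/wrist3.png

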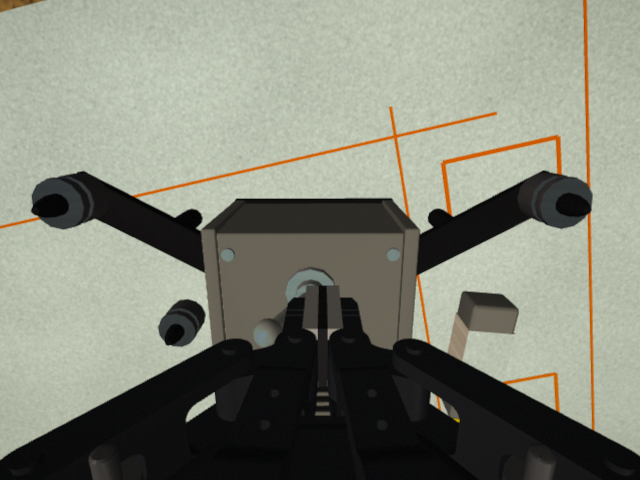

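```bash
python3 -m inch '[[255,0,0,-1,0],[255,0,0,-2,0],[255,0,0,-3,0],[255,0,0,-3,0]]'
cat > look.py <<'E'
from ball import *
from station import r,optics
n=sys.argv[1]
s=r.sense();print(s["ft_force"])
c=optics.capture("wrist");np.savez(n+".npz",**c);cv2.imwrite(f"pics/{n}.png",c["color"])
ball(n+".npz",s["eef_pos"],s["ee_rot"])
print((np.array(s["eef_pos"])[:2]*1000-C)@EY)
E
python3 look.py wrist4
```

```text
time_s: 3.28
eef_pos: [0.4732, 0.1336, 0.2977]
ee_rot: [-1.57, -0.0, -0.221]
ft_force: [1.2, 5.6, -1.8]
opening: 0.0001
[ 1.24977984  5.614285   -1.79645426]
719 Y [-20.84737006 -15.60806659 -11.10248438] Z [134.78066368 146.46202245 149.00273161] X -91.86818275818585
4.152137443022833
```

```bash
python3 -m inch '[[255,0,0,-1,0],[255,0,0,-1.5,0],[255,0,0,-1.5,0]]'
python3 look.py wrist5
```

```text
time_s: 3.58
eef_pos: [0.4729, 0.1323, 0.2978]
ee_rot: [-1.57, -0.001, -0.221]
ft_force: [-0.2, 5.3, 0.2]
opening: -0.0001
[-0.16723736  5.31894234  0.18847039]
715 Y [-22.20099606 -16.97169486 -12.44692603] Z [134.98765201 146.30957113 149.06901829] X -91.78230057099076
2.761889397837563
```

```bash
python3 -m inch '[[255,0,0,15,0],[255,0,0,30,0],[255,0,-30,30,0],[255,0,-60,30,0],[255,0,-90,40,0],[255,0,-107,60,0],[255,0,-107,60,0]]'
python3 - <<'E'
from h import *
from station import r,optics
from scipy.spatial.transform import Rotation as Ro
s=r.sense();print(s["eef_pos"],s["ft_force"])
c=optics.capture("wrist");cv2.imwrite("pics/wrist6.png",c["color"])
t=optics.capture("top");cv2.imwrite("pics/top6c.png",cv2.resize(t["color"][160:295,210:360],None,fx=5,fy=4.4,interpolation=cv2.INTER_CUBIC))
sd=optics.capture("side");cv2.imwrite("pics/side6c.png",cv2.resize(sd["color"][170:280,270:410],None,fx=5.5,fy=5.4,interpolation=cv2.INTER_CUBIC))
c["R"]=np.eye(3);c["t"]=np.zeros(3)
P=cloud(c);T=c["T_tool_cam"];Q=P@T[:3,:3].T+T[:3,3]
W=(Q@Ro.from_euler('xyz',s["ee_rot"]).as_matrix().T+np.array(s["eef_pos"]))*1000
for n,W in(("wrist",W),("side",cloud(sd)*1000),("top",cloud(t)*1000)):
    p=W[...,:2]-C;X=p@EX;Y=p@EY;Z=W[...,2]
    if n=="wrist": Z=np.where(P[...,2]>.2,Z,np.nan)
    m=(abs(X+90)<12)&(Z>136)&(Z<155)&(abs(Y)<30)
    print(n,m.sum(),"ball Y",np.percentile(Y[m],[2,50,98]),"Z",np.percentile(Z[m],[50,98]),"X",np.median(X[m]))
    m=(abs(X+90)<18)&(Z>100)&(Z<110)&(abs(Y)<70);print(" hull Y",np.percentile(Y[m],[1,99]),"deck z",np.median(Z[m]))
    m=(abs(X+29)<5)&(abs(Y)<15);print(" pad z",np.nanmedian(Z[m]),m.sum())
E
```

```text
time_s: 4.22
eef_pos: [0.4865, 0.1921, 0.4084]
ee_rot: [-1.568, -0.006, -0.22]
ft_force: [-0.7, 0.1, 0.5]
opening: 0.0002
[0.48645746 0.19213479 0.40838025] [-0.74564014  0.06334949  0.50740724]
wrist 269 ball Y [-21.30501665 -15.29909397 -11.03811378] Z [146.08980341 148.99147832] X -90.50108176225095
 hull Y [-48.86510209  49.12086041] deck z 105.51778634007935
 pad z 110.12006703972146 410
side 13 ball Y [-22.31426695 -19.68986901 -13.45601461] Z [147.59915078 150.25101461] X -89.18422611593247
 hull Y [-51.51495287  50.58052558] deck z 105.9617166938341
 pad z 109.86800456215079 28
top 16 ball Y [-25.00013619 -20.17387373 -14.6836601 ] Z [145.52039704 150.73224696] X -91.6680030327477
 hull Y [-51.60972219  38.43994758] deck z 104.24462015573279
 pad z 108.80940242229099 44
```

```bash
sleep 1
```

```text
(no output)
```

View pics/wrist6.png

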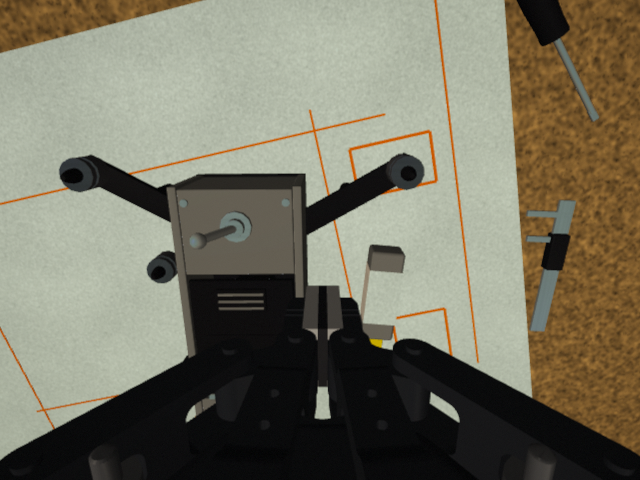

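View pics/side6c.png

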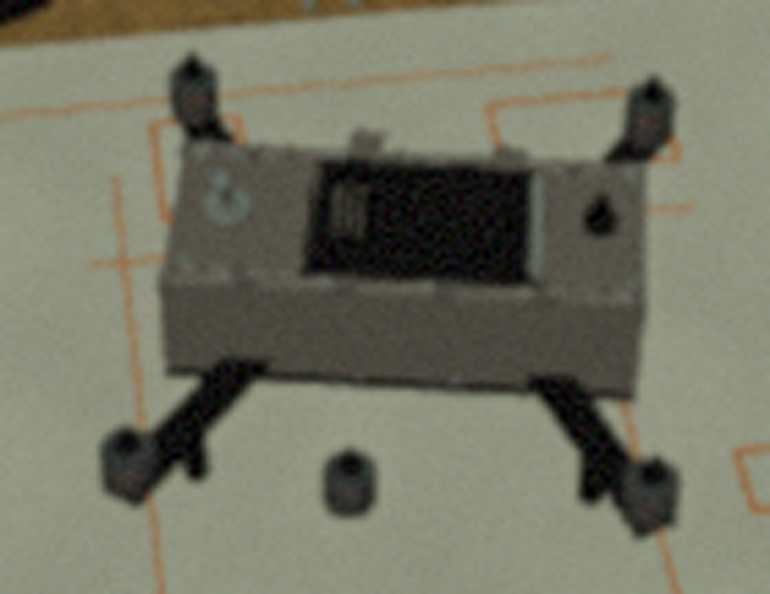

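Run:
```python
from h import *
from station import r
s=r.sense()
plan(s,cr(-28,-0.7),305,YAW)
```

```text
shift x,y,z mm [ 63.2  98.9 -62.8] turn 0.0
```

```bash
python3 -m inch '[[255,30,0,-30,0],[255,55,0,-55,0],[255,63,0,-63,0],[255,63,30,-63,0],[255,63,60,-63,0],[255,63,85,-63,0],[255,63,99,-63,0],[255,63,99,-63,0],[255,63,99,-63,0]]'
python3 - <<'E'
from h import *
from station import r,optics
s=r.sense();print(s["eef_pos"],s["ft_force"]);p=np.array(s["eef_pos"])[:2]*1000-C;print(p@EX,p@EY)
for n in("wrist","side"):
    c=optics.capture(n);
    cv2.imwrite(f"pics/{n}7.png",c["color"] if n=="wrist" else cv2.resize(c["color"][150:260,270:410],None,fx=5.5,fy=5.4,interpolation=cv2.INTER_CUBIC))
E
```

```text
time_s: 5.12
eef_pos: [0.5334, 0.115, 0.3047]
ee_rot: [-1.572, 0.003, -0.221]
ft_force: [-0.2, 0.7, -0.1]
opening: -0.0002
[0.53339373 0.11497199 0.30468031] [-0.1570948   0.74047841 -0.07640842]
-28.090945936252407 -0.8936278587218652
```

```bash
sleep 1
```

```text
(no output)
```

View pics/wrist7.png

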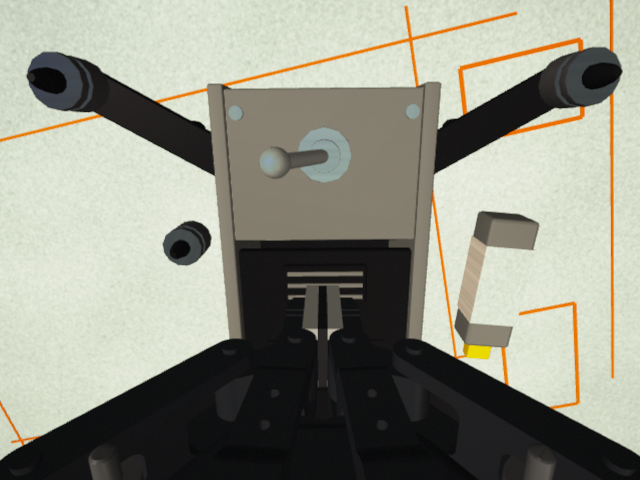

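View pics/side7.png

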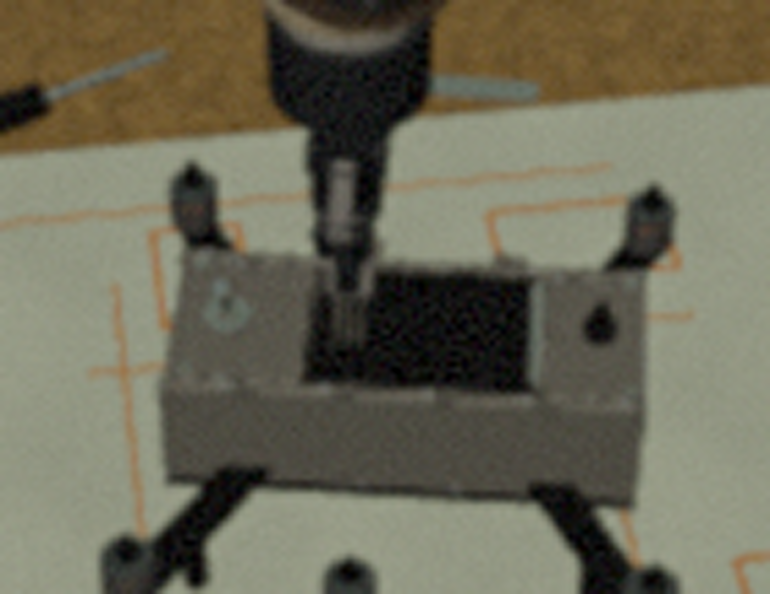

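```bash
python3 -m inch '[[255,0,10,0,0],[255,0,18,0,0],[255,0,22,0,0],[255,0,25,0,0],[255,0,28,0,0],[255,0,28,0,0]]'
```

```text
time_s: 5.72
eef_pos: [0.5334, 0.1154, 0.2773]
ee_rot: [-1.571, 0.001, -0.221]
ft_force: [-3.8, -0.4, 4.2]
opening: 0.0002
```

```bash
python3 -m inch '[[255,0,1.5,0,0],[255,0,3,0,0],[255,0,3,0,0]]'
```

```text
time_s: 5.97
eef_pos: [0.5336, 0.1154, 0.2746]
ee_rot: [-1.571, 0.0, -0.221]
ft_force: [-3.2, 1.2, 3.6]
opening: 0.0
```

```bash
python3 -m inch '[[255,0,1,0,0],[255,0,2,0,0],[255,0,2,0,0]]'; python3 -m inch '[[255,0,0.7,0,0],[255,0,1.2,0,0],[255,0,1.2,0,0]]'
```

```text
time_s: 6.22
eef_pos: [0.5336, 0.1154, 0.2727]
ee_rot: [-1.571, -0.0, -0.221]
ft_force: [-3.5, -0.2, 3.6]
opening: 0.0001
time_s: 6.47
eef_pos: [0.5336, 0.1154, 0.2721]
ee_rot: [-1.571, -0.001, -0.221]
ft_force: [-4.8, 0.4, 11.5]
opening: -0.0002
```

```bash
python3 -m inch '[[255,0,0.5,0,0],[255,0,0.5,0,0]]'; python3 -m inch '[[255,0,-5,0,0],[255,0,-15,0,0],[255,0,-30,0,0],[255,0,-50,0,0],[255,0,-75,0,0],[255,0,-100,0,0],[255,0,-125,0,0],[255,0,-140,0,0],[255,0,-140,0,0]]'
python3 - <<'E'
from h import *
from station import r,optics
s=r.sense();print(s["eef_pos"],s["ft_force"])
for n in("wrist","side"):
    c=optics.capture(n);
    cv2.imwrite(f"pics/{n}8.png",c["color"] if n=="wrist" else cv2.resize(c["color"][150:260,270:410],None,fx=5.5,fy=5.4,interpolation=cv2.INTER_CUBIC))
E
```

```text
time_s: 6.63
eef_pos: [0.5336, 0.1154, 0.2718]
ee_rot: [-1.57, -0.001, -0.221]
ft_force: [-6.4, -0.1, 13.6]
opening: -0.0002
time_s: 7.38
eef_pos: [0.5339, 0.1154, 0.4148]
ee_rot: [-1.569, -0.006, -0.221]
ft_force: [0.5, 0.2, -0.2]
opening: -0.0002
[0.53385009 0.11535942 0.41475563] [ 0.47204793  0.21030472 -0.17859711]
```

```bash
sleep 1
```

```text
(no output)
```

View pics/wrist8.png

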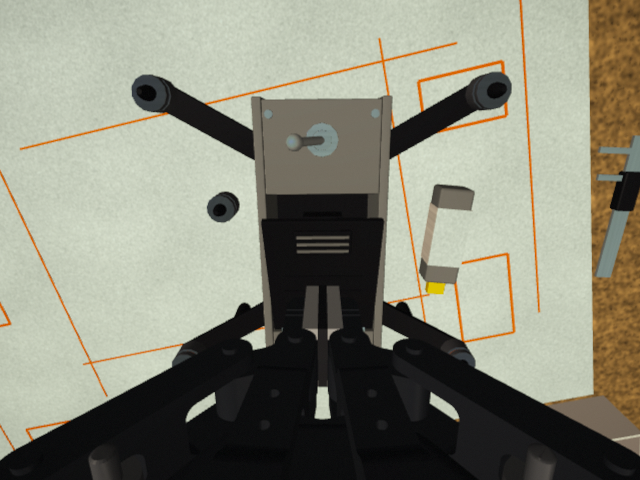

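View pics/side8.png

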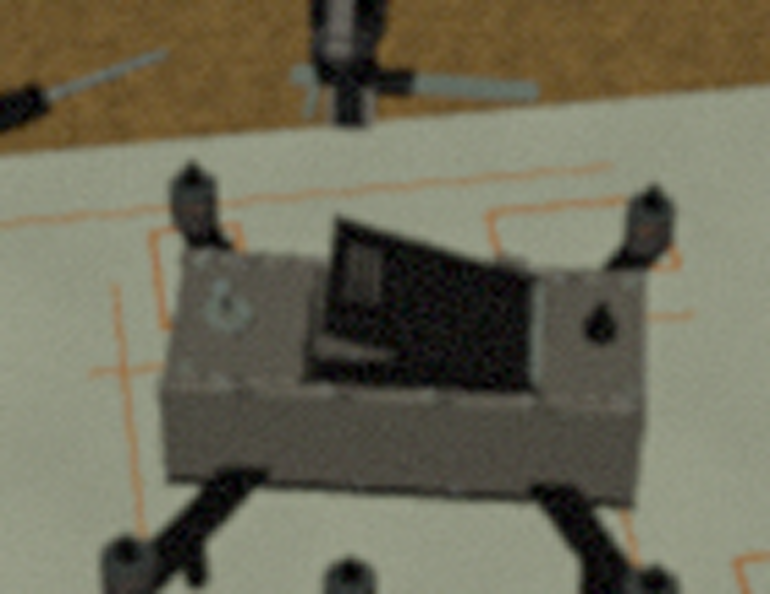

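Hatch is up (free edge at (340,220) in the side crop), lever still leaning to off. I'll let more than a second pass untouched, then check.

```bash
python3 -m inch '[[255,0,0,0,0],[255,0,0,0,0],[255,0,0,0,0],[255,0,0,0,0],[255,0,0,0,0],[255,0,0,0,0],[255,0,0,0,0],[255,0,0,0,0],[255,0,0,0,0],[255,0,0,0,0],[255,0,0,0,0],[255,0,0,0,0]]';python3 -m inch '[[255,0,0,0,0],[255,0,0,0,0],[255,0,0,0,0],[255,0,0,0,0],[255,0,0,0,0],[255,0,0,0,0]]'
python3 - <<'E'
from h import *
from station import r,optics
sd=optics.capture("side");W=cloud(sd)*1000;p=W[...,:2]-C;X=p@EX;Y=p@EY;Z=W[...,2]
for x in(-30,0,30,60):
    m=(abs(X-x)<5)&(abs(Y)<30)&(Z>100)&(Z<160);print(x,m.sum(),np.median(Z[m]))
m=(abs(X+90)<12)&(Z>136)&(Z<155)&(abs(Y)<30);print("ballY",np.median(Y[m]))
m=(Z>98)&(Z<108)&(abs(X)<140)&(abs(Y)<70);rc=cv2.minAreaRect(np.c_[X[m],Y[m]].astype(np.float32));print("hull",rc)
a=load("side0.npz");d=cv2.absdiff(a["color"],sd["color"]).max(2);d=cv2.GaussianBlur(d,(5,5),0)
d[:260,:300]=0
n,l,st,_=cv2.connectedComponentsWithStats((d>30).astype(np.uint8))
print(st[st[:,4]>8])
print(r.sense()["ft_force"])
r.sign_off()
E
```

```text
time_s: 8.48
eef_pos: [0.5336, 0.1153, 0.411]
ee_rot: [-1.571, -0.0, -0.221]
ft_force: [0.3, -0.1, 0.3]
opening: -0.0002
time_s: 8.98
eef_pos: [0.5336, 0.1153, 0.411]
ee_rot: [-1.571, -0.0, -0.221]
ft_force: [-0.4, -0.2, 0.2]
opening: 0.0003
-30 57 142.29371253947
0 54 130.08810772961272
30 57 119.65952874727434
60 58 109.47919180594013
ballY -19.202643173134454
hull ((0.42925262451171875, -1.3325271606445312), (238.01206970214844, 107.17799377441406), 0.2877720296382904)
[[     0      0    640    480 303651]
 [   300     46      8     12     50]
 [   320     54     20     11    124]
 [   300     64      8     12     57]
 [   325     78     16     12     39]
 [   300     80     62     95   2103]
 [   330    190     29     11    195]
 [   332    208      4      4     10]
 [   327    212     12      5     41]
 [    79    260     64     31    764]
 [   117    260      3      5      9]
 [   144    260     16     18    124]]
[-0.32724927 -1.07182778 -0.13485113]
the job is handed in; nothing more can be done
```

The power switch is off, the battery hatch is open, and the job is handed in. It took about 9 s of the 40 s.

With the gripper closed, I pushed the lever over to the craft's right. I then pressed the hatch pad once, down to its stop, where the force jumped from 3.6 to about 13 N. I retreated straight up and the hatch popped open.

Last checks before handing in:
- **Hatch:** the panel rises from about 109 mm near the hinge to 142 mm at the pad, a slope of about 0.34 rad. It stayed that way for over 1.5 s with nothing touching it.
- **Switch:** the lever rests about as far to the right as it first leaned to the left. From the wrist camera I estimate it at about 0.94 rad, above the 0.85 needed. The side and top cameras put the ball 4 to 5 mm farther right. That is the same sign, so it also reads off.
- **Quadcopter:** it moved about 1 to 2 mm, most likely from the last bit of the lever push, when the side force reached 5.6 N.
- **Loose things:** before and after pictures from the side camera differ only at the arm and the hatch. I left the upper-left part of the view, mostly behind the arm, out of that comparison. It includes the screwdriver, which I saw only in earlier pictures, and the arm went nowhere near it at bench height.

No check failed. The force sensor read about 1 N at sign-off with the arm well clear of everything, which I took as noise.

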